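# Roll the vial onto the reader's line and take the reading

## Task

Push the top of the lying glass vial sideways with a fingertip so that it rolls across the tray, until it lies lengthwise along the marked line, centred over it, in front of the reader, and let it come to rest there. Then press the key on top of the reader right down and let it go. Do not pick up the vial or slide it without rolling, do not press the key while the vial is off the line, and leave the small standing vial, the bottle and the tip box where they are.

Things in the scene. Friction and masses are not known exactly. Their poses are not given: they have to be found in the camera images.
- tray: Fixed white plate 160 (its x) by 420 (its y) by 6 mm thick; origin: centre of its underside, on the bench. A black line 5 mm wide runs on it along its x at y = 0. The vial rolls along its y. End stops 12 mm high at y = +-213 mm. White reader housing at its far side: 90 (x) by 120 (y) by 50 mm high, centre at tray x = 130 mm, y = 0.
- vial: Loose glass vial, 80 g, lying about parallel to the line, 50 to 80 mm to one side. Barrel 36 mm diameter, 60 long; 23 mm cap ends 50 mm from the origin. Origin on its axis, mid-barrel, 24 mm above the bench (barrel top 42); x along it to the cap, y and z turn as it rolls. Under a fingertip pressed on its top it moves half as far as the tip, then soon stops; pushed low it grips and slides.
- key_top (a point): Middle of the top face of the reader's round push key, 28 mm in diameter, when up; on top of the reader housing at tray x = 130 mm, y = -10 mm, 72 mm above the bench. Pressed straight down.
- key (a joint): Travel of the push key: 0 up, 0.006 m fully down (about 4 N); it springs back up when let go.
- small_vial: Small amber vial standing upright on the tray on the other side of the line, 24 mm diameter, 30 mm tall (top 36 mm above the bench); loose, to be left alone. Origin: centre of its underside.
- bottle: Reagent bottle with a blue cap, 62 mm diameter, 115 mm tall, standing on the bench to the left (+y) of the reader; loose, to be left alone. Origin: centre of its underside.
- tip_box: Closed pipette tip box, white with a blue lid, 85 by 120 mm, 62 mm tall, on the bench to the right (-y) of the reader; loose, to be left alone. Origin: centre of its underside.
Mind the look-alikes: they are no part of the job. What is shaped like the vial but pink is not meant.

How it is judged:
By the outcome, as a careful person would: the job done as asked, in the order asked, and still so for the second after the job is handed in, with the robot touching nothing.
It also fails if it takes over 48 s, if anything falls off the work surface, if the arm or the gripper's body presses on something with over 40 N, if the wrist force passes 120 N, or if a joint passes its speed limit or range.

## Robot

A 6-joint arm with a two-finger parallel gripper is mounted at the origin on the work surface. World frame = base frame: x ahead of the robot, y to its left, z up, the work surface at z = 0. Lengths are in m, angles in degrees, forces in N, time in s.
With the tool pointing down it reaches from about 0.35 to 0.775 m from the base axis. Payload 7.3 kg.
Tool frame: the origin (TCP) lies midway between the tips of the shut fingers; the grasp point (between the pads) lies 19 mm behind it; y points along the fingers, z is the direction in which the jaws open and shut, and the axes are right-handed (so a half turn about y gives the same grasp; the last joint's range is limited). The gripper opens to 92 mm and grips with 3 to 60 N. Pads are 19 mm wide; open, the fingers measure 130 mm over their backs; the gripper's body (75 mm by 190 mm) begins 47 mm behind the grasp point.
Start: joints at [-82.964, 19.595, 87.324, -0, 73.075, -8.365], TCP at [0.139, -0.506, 0.194] pointing down, gripper open.
Joint ranges: [-145.02, 145.02], [-44.19, 115.74], [2.07, 154.8], [-57.11, 237.11], [16.16, 152.29], [-177.93, 177.93]. Speed limits (degrees/s): [147.25, 147.25, 180, 180, 180, 180].

## Interface

Orientations are given as [roll, pitch, yaw] about the fixed x, y, z axes, in that order (R = Rz(yaw) Ry(pitch) Rx(roll)).
In Python, from bench import robot gives the robot as it stands.
- The arm moves only by the tool carry_out, never from a script. Its argument "moves" is text: rows parted by semicolons, each of 5 numbers parted by spaces: the shift along the world's x, y, z in m, then the turn about the world's z in degrees, then the closure, from -1 (fully open) to 1 (shut). In form: x y z roll jaw; .... A call has exactly 8 rows; each row is the pose to reach, as a shift and turn from the pose commanded when the call began; what a row does not reach only later rows make up. A row lasts 1/10 s, in which the tool goes at most 50 mm and 8.59 degrees, less where a joint would pass 70% of its speed; a pose out of reach is approached as far as the arm can. A call with a gripper value outside its range is refused whole. The fingers move at their own pace and stop on an object; "grip_force" is the grip in N (left out, the last holds). Time passes only in rows, so rows that repeat a pose let the fingers close, or fill a call up. It gives the time, the measured TCP pose, the force and the opening at its end, in the units of the state.
- robot.state(): the state, without advancing time (a new reading comes with each control period).
- robot.get_image(name): name is "scene" or "top" or "wrist"; returns the picture (420x560x3 uint8, red, green, blue); there is no depth.
- robot.calibration(name): a dict with "fov_y" (degrees; the focal length in pixels is half the picture's height over the tangent of half this angle, whatever the lens; pixels are square), "cx", "cy" (the principal point, pixels), "R" (3x3) and "t" (3): a world point X has camera coordinates R X + t. Camera axes: x right, y down, z forward; pixel columns grow to the right and rows downward; lengths in m; the calibration is good to about 2 mm. A picture is of the moment at which its call begins: read the wrist's pose just before it. calibration takes no time and is no camera call; for the wrist camera it gives the pose at the moment of the call.
- robot.job_done(): hands the job in, once; it reports no verdict.
The state is a dict: "t": time; "q": joint angles; "dq": joint speeds; "joint_efforts": joint torques, N m; "position": TCP position; "orientation": TCP orientation; "wrist_force": force on the tool from outside, world axes, zero at the start; "ft_torque": the same for the moment, N m; "opening": finger opening in m.
Only numpy, scipy, OpenCV 4.12 (cv2) and the standard library are available. Lean on these libraries where they do the work, as an engineer would, in place of code of your own. Each camera call takes 0.05 s, during which the arm holds its last target. There are 200 camera calls.

## Working session

There is one attempt and no reset: what is moved stays moved. The work goes in short steps, Python scripts to look and compute and a tool call to move; the robot and the scene stay as the last step left them, time stands still between calls to the robot, and variables do not carry over. Pictures are saved under pics/ and viewed, about 8 in all and at most 12, crops included, and the job is handed in when it is done.

Besides the shell and the picture viewer there is one more tool, called after "Call:" as name(argument=value, ...) on one line, values as JSON. carry_out: Moves the arm, as the interface text tells. Its arguments: {"type":"object","properties":{"moves":{"type":"string"},"grip_force":{"type":"number"}},"required":["moves"]}

```bash
mkdir -p pics; cat > h.py <<'E'
import numpy as np, cv2
from bench import robot
def snap(n,f):
    c=robot.calibration(n); im=robot.get_image(n); cv2.imwrite(f'pics/{f}.png',im[:,:,::-1]); return im,c
def foc(c): return 210/np.tan(np.radians(c['fov_y'])/2)
def ray(c,u,v,z):
    R=np.array(c['R']);t=np.array(c['t']);f=foc(c)
    d=R.T@np.array([(u-c['cx'])/f,(v-c['cy'])/f,1]);o=-R.T@t
    return o+d*(z-o[2])/d[2]
def proj(c,X):
    p=np.array(c['R'])@np.array(X)+np.array(c['t']);f=foc(c)
    return np.array([c['cx']+f*p[0]/p[2],c['cy']+f*p[1]/p[2]])
E
python3 - <<'E'
from h import *
s=robot.state();print(s['t'],s['position'],s['orientation'],s['opening'])
for n in('top','scene'):
    im,c=snap(n,n+'0');print(n,{k:np.round(v,3).tolist() for k,v in c.items() if k in('fov_y','cx','cy','R','t')},c.keys())
E
```

```text
0.0 [ 0.13938812 -0.50567634  0.19352684] [-9.00892326e+01  1.17922915e-02 -1.64597512e+02] 0.09130834972675246
top {'fov_y': 50.127, 'cx': 275.775, 'cy': 211.013, 'R': [[0.012, -1.0, 0.014], [-0.997, -0.013, -0.077], [0.077, -0.013, -0.997]], 't': [-0.066, 0.556, 0.907]} dict_keys(['fov_y', 'cx', 'cy', 'R', 't'])
scene {'fov_y': 57.414, 'cx': 282.418, 'cy': 203.779, 'R': [[-0.605, 0.796, 0.003], [0.516, 0.395, -0.76], [-0.606, -0.459, -0.65]], 't': [0.395, -0.22, 1.145]} dict_keys(['fov_y', 'cx', 'cy', 'R', 't'])
```

View pics/top0.png

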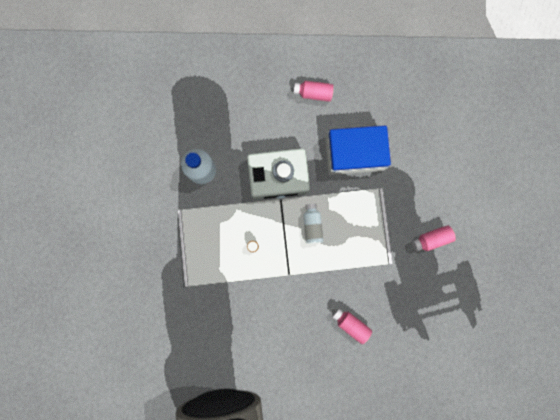

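View pics/scene0.png

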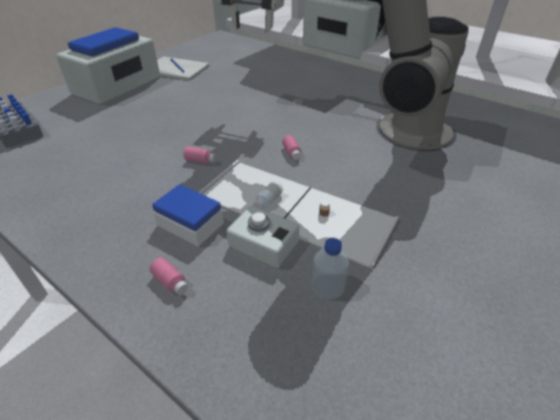

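The top view shows the tray, with the line running from (282,197) to (288,274). The grey-clear vial lies at (313,223) with its cap away from the robot, and the amber vial stands at (252,246). The key is at (284,170), the bottle at (198,166) and the tip box at (360,149).

Look-alikes are the pink vials at (315,91), (437,238) and (353,326). I choose the colourless one on the tray at (313,223) and check it in a crop.

```bash
python3 - <<'E'
from h import *
im=cv2.imread('pics/top0.png');cv2.imwrite('pics/topc.png',cv2.resize(im[130:290,170:400],None,fx=3.4,fy=3.4,interpolation=cv2.INTER_CUBIC))
c=robot.calibration('top')
for n,(u,v),z in [('tl',(179,209),.006),('bl',(185,286),.006),('tr',(383,190),.006),('br',(389,266),.006),('lt',(282,197),.006),('lb',(288,274),.006),('key',(284,170),.072),('vial',(313,226),.042),('cap',(312,208),.036),('sm',(252,246),.036)]:
    print(n,ray(c,u,v,z).round(4))
g=im.astype(int).sum(2)
# line centre: darkness-weighted column per row, plain ray to tray top
P=[]
for v in range(203,272,2):
    r=g[v,275:297];w=np.clip(np.median(r)-60-r,0,None).astype(float)
    if w.sum()>60:P.append(ray(c,275+(w*np.arange(22)).sum()/w.sum(),v,.006))
P=np.array(P);k=np.polyfit(P[:,0],P[:,1],1);print(len(P),'line y=',k,'angle',np.degrees(np.arctan(k[0])),'res',np.std(P[:,1]-np.polyval(k,P[:,0])))
E
```

```text
tl [0.5599 0.1437 0.006 ]
bl [0.4001 0.1268 0.006 ]
tr [ 0.6057 -0.2859  0.006 ]
br [ 0.4459 -0.2974  0.006 ]
lt [ 0.588  -0.0721  0.006 ]
lb [ 0.4271 -0.0863  0.006 ]
key [ 0.6343 -0.0737  0.072 ]
vial [ 0.526  -0.1344  0.042 ]
cap [ 0.563  -0.1327  0.036 ]
sm [ 0.4843 -0.0116  0.036 ]
35 line y= [ 0.11809345 -0.13787624] angle 6.735062701180795 res 0.0014264792220344627
```

View pics/topc.png

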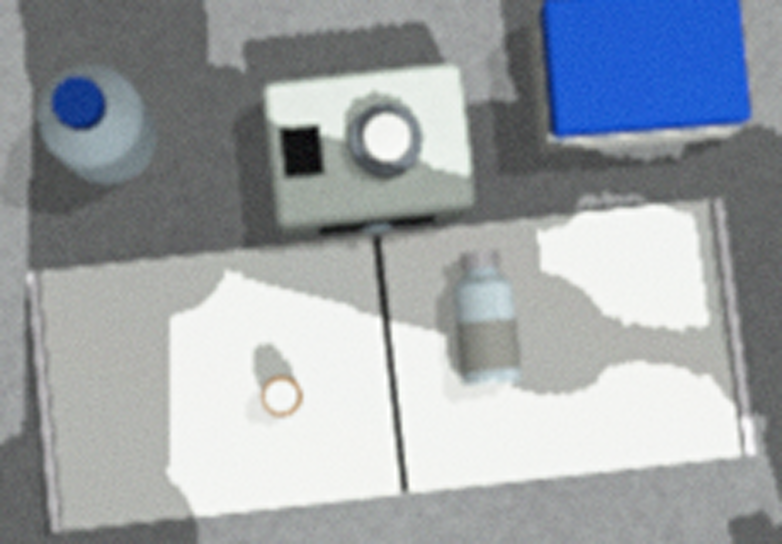

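The crop confirms it: a colourless vial with a label, on the tray at about (313,226), roughly parallel to the line and about 57 mm to its -y side. The tray yaw is about 6°, and the key measured by ray matches the tray geometry to 1 mm. I'll move near the vial with the gripper shut and look with the wrist camera.

Call:
carry_out(moves="0.03 0.03 0.02 -1 1; 0.06 0.06 0.03 -2 1; 0.09 0.09 0.03 -4 1; 0.12 0.12 0.03 -5 1; 0.155 0.15 0.03 -6 1; 0.19 0.18 0.03 -7 1; 0.225 0.21 0.03 -8 1; 0.26 0.24 0.03 -9.3 1", grip_force=20)

```text
t: 0.9
position: [0.4005, -0.2646, 0.2241]
orientation: [-90.0, -0.0, -174.0]
wrist_force: [0.5, -1.4, -0.6]
opening: 0.0323
```

Call:
carry_out(moves="0.02 0.01 0 0 1; 0.04 0.02 0 0 1; 0.06 0.03 0 0 1; 0.08 0.045 0 0 1; 0.1 0.06 0 0 1; 0.1 0.06 0 0 1; 0.1 0.06 0 0 1; 0.1 0.06 0 0 1")

```text
t: 1.7
position: [0.4987, -0.2066, 0.224]
orientation: [-90.0, -0.1, -173.9]
wrist_force: [-0.5, 0.5, -0.2]
opening: 0.0005
```

```bash
python3 - <<'E'
from h import *
s=robot.state();print(s['t'],s['position'],s['orientation'],s['opening'],s['wrist_force'])
im,c=snap('wrist','w0');print(c)
E
```

```text
1.7 [ 0.49871938 -0.20655781  0.22401771] [-9.00050976e+01 -5.00431590e-02 -1.73925617e+02] 0.000511822655624381 [-0.528209    0.49666672 -0.22471983]
{'fov_y': 66.34109399433407, 'cx': 277.56611113264665, 'cy': 209.8213100366978, 'R': array([[ 1.07838692e-01, -9.94167939e-01,  9.62235215e-04],
       [-9.57749833e-01, -1.03628706e-01,  2.68284082e-01],
       [-2.66619718e-01, -2.98529851e-02, -9.63339362e-01]]), 't': array([-0.25925054,  0.41500184,  0.54490193])}
```

View pics/w0.png

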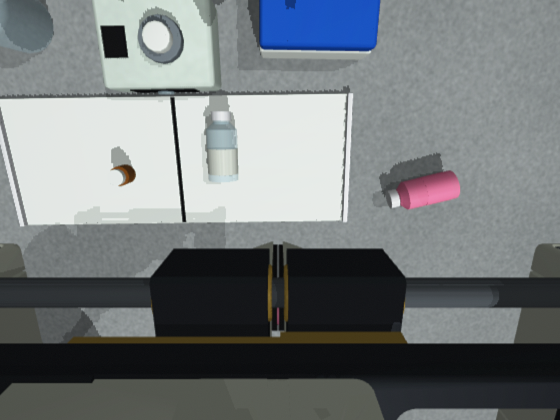

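The wrist view shows the line from (173,97) to (184,221), the vial with its barrel at about (222,155) and cap at (221,117), the amber vial at (122,175) and the key at (158,37). I'll measure the line and the vial axis here.

```bash
cat >> h.py <<'E'
def line(im,c,box):
    u0,v0,u1,v1=box; g=cv2.cvtColor(im,cv2.COLOR_RGB2GRAY)[v0:v1,u0:u1]
    m=(g<90).astype(np.uint8); n,l,st,_=cv2.connectedComponentsWithStats(m)
    k=1+np.argmax(st[1:,3]); P=[]
    for v in range(v0+3,v1-3):
        us=np.where(l[v-v0]==k)[0]
        if 0<len(us)<14:P.append(ray(c,u0+us.mean(),v,.006))
    P=np.array(P);q=np.polyfit(P[:,0],P[:,1],1);return q,np.std(P[:,1]-np.polyval(q,P[:,0])),P[[0,-1]]
E
python3 - <<'E'
from h import *
im=cv2.imread('pics/w0.png')[:,:,::-1].copy();c=robot.calibration('wrist')
q,r,e=line(im,c,(160,100,195,218));print('line',q,np.degrees(np.arctan(q[0])),r,e.round(4))
g=cv2.cvtColor(im,cv2.COLOR_RGB2GRAY)
hsv=cv2.cvtColor(im,cv2.COLOR_RGB2HSV)
for v in (115,120,130,140,150,160,170,178,182,186): print(v,g[v,196:248:1].tolist())
cv2.imwrite('pics/w0c.png',cv2.resize(im[90:200,160:300,::-1],None,fx=5,fy=5,interpolation=cv2.INTER_CUBIC))
for n,p,z in[('key',(157,37),.072),('tl',(1,98),.006),('tr',(349,93),.006),('bl',(22,225),.006),('br',(345,220),.006)]:print(n,ray(c,*p,z).round(4))
E
```

```text
line [ 0.12232251 -0.14145726] 6.9739182136579885 0.000286101623148474 [[ 0.5772 -0.0709  0.006 ]
 [ 0.4388 -0.0875  0.006 ]]
115 [232, 232, 232, 232, 232, 233, 232, 176, 163, 158, 157, 159, 156, 129, 123, 126, 153, 177, 190, 196, 204, 215, 222, 226, 229, 234, 232, 230, 224, 217, 213, 203, 187, 170, 148, 157, 160, 194, 232, 233, 232, 232, 232, 232, 232, 232, 232, 232, 232, 232, 232, 232]
120 [232, 232, 232, 232, 232, 231, 232, 233, 234, 147, 122, 124, 124, 124, 124, 120, 136, 151, 167, 174, 183, 193, 200, 205, 209, 221, 221, 217, 212, 206, 202, 195, 181, 165, 153, 144, 157, 158, 168, 231, 233, 232, 232, 232, 232, 232, 232, 232, 232, 232, 232, 232]
130 [231, 232, 232, 232, 232, 232, 233, 233, 172, 127, 117, 128, 136, 142, 146, 151, 155, 159, 161, 164, 165, 167, 171, 172, 172, 174, 174, 174, 172, 172, 171, 170, 167, 164, 164, 172, 170, 168, 163, 185, 192, 231, 233, 232, 232, 232, 232, 232, 232, 232, 232, 232]
140 [232, 232, 232, 232, 232, 211, 207, 208, 209, 206, 131, 122, 135, 144, 151, 155, 160, 165, 168, 171, 174, 175, 178, 179, 180, 181, 183, 183, 182, 181, 179, 178, 177, 173, 171,
[... 1115 characters left out ...]
 232, 232, 232, 232, 232, 233]
182 [232, 232, 232, 232, 232, 233, 232, 232, 228, 226, 210, 208, 209, 208, 206, 206, 205, 205, 206, 207, 208, 208, 210, 209, 212, 226, 228, 227, 228, 228, 229, 229, 228, 228, 231, 231, 231, 232, 232, 232, 232, 232, 232, 232, 232, 232, 232, 232, 232, 232, 232, 232]
186 [231, 232, 232, 232, 232, 232, 231, 232, 232, 232, 232, 232, 232, 232, 232, 232, 232, 232, 232, 232, 232, 232, 232, 232, 232, 232, 232, 232, 232, 232, 232, 232, 232, 232, 232, 232, 232, 232, 232, 232, 232, 232, 232, 232, 232, 232, 232, 232, 232, 232, 233, 232]
key [ 0.635  -0.0755  0.072 ]
tl [0.5608 0.1339 0.006 ]
tr [ 0.6114 -0.2807  0.006 ]
bl [0.4004 0.1256 0.006 ]
br [ 0.4535 -0.3019  0.006 ]
```

View pics/w0c.png

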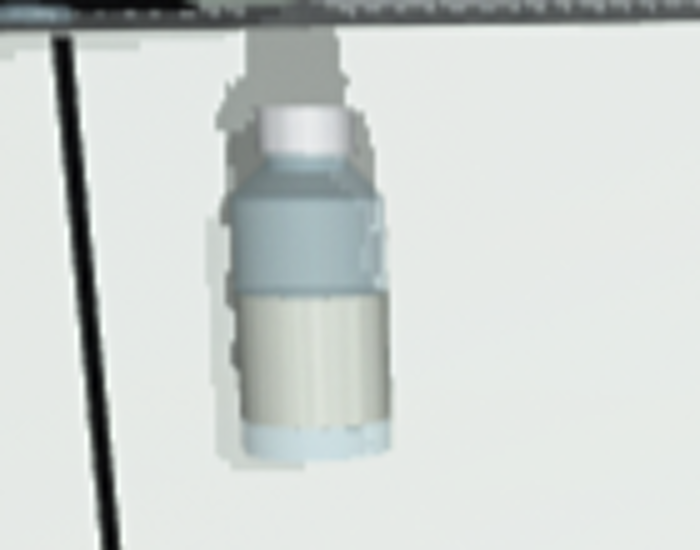

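```bash
python3 - <<'E'
from h import *
c=robot.calibration('wrist')
a=ray(c,221.6,129,.028);b=ray(c,223.4,180.4,.024);k=ray(c,221.2,116,.028)
print(a,b,k)
d=a-b;print('barrel len',np.hypot(*d[:2]),'ang',np.degrees(np.arctan2(d[1],d[0])));d=k-b;print('ang cap',np.degrees(np.arctan2(d[1],d[0])))
w=ray(c,206.6,155,.024)-ray(c,237.6,155,.024);print('width',w)
for v in(129,180.4):print(ray(c,0,v,.006)[0],)
# width and lens check
t=robot.calibration('top')
a=ray(t,170+485/3.4,130+283/3.4,.03);b=ray(t,170+492/3.4,130+383/3.4,.024);d=a-b
print('top',a,b,np.degrees(np.arctan2(d[1],d[0])),np.hypot(*d[:2]))
E
```

```text
[ 0.55414117 -0.13523044  0.028     ] [ 0.49299977 -0.14050873  0.024     ] [ 0.56862332 -0.13388466  0.028     ]
barrel len 0.06136881376936964 ang 4.934065972232429
ang cap 5.005912863228837
width [-0.00400001  0.03706137  0.        ]
0.5239148949912016
0.45866098252778187
top [ 0.55273411 -0.13466831  0.03      ] [ 0.49265374 -0.13979355  0.024     ] 4.8758940059883935 0.06029857770367387
```

Call:
carry_out(moves="0.008 0.02 -0.03 -0.5 1; 0.016 0.04 -0.06 -1 1; 0.025 0.061 -0.09 -1 1; 0.025 0.061 -0.12 -1 1; 0.025 0.061 -0.15 -1 1; 0.025 0.061 -0.174 -1 1; 0.025 0.061 -0.174 -1 1; 0.025 0.061 -0.174 -1 1")

```text
t: 2.55
position: [0.5244, -0.1458, 0.0508]
orientation: [-90.0, -0.0, -175.0]
wrist_force: [-0.3, 0.6, -0.1]
opening: 0.0004
```

```bash
python3 - <<'E'
from h import *
s=robot.state();print(s['t'],s['position'],s['orientation'],s['wrist_force'])
im,c=snap('wrist','w1')
im2,_=snap('scene','s1')
cr=cv2.resize(im2[130:270,180:380],None,fx=2.5,fy=2.5,interpolation=cv2.INTER_CUBIC)
cv2.imwrite('pics/m1.png',np.vstack([cv2.resize(im[60:420],(500,240)),cr])[:,:,::-1])
E
```

```text
2.55 [ 0.52436585 -0.14583315  0.05080046] [-8.99904345e+01 -9.95377199e-04 -1.74955188e+02] [-0.28275854  0.63055176 -0.05344468]
```

View pics/m1.png

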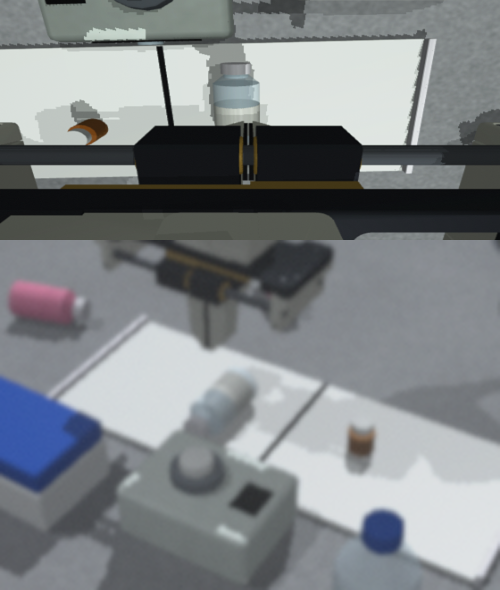

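The wrist and scene views show the shut fingers just above and slightly to the -y side of the barrel. The pair of tips is about as wide as the barrel. Next I lower it gently to touch.

Call:
carry_out(moves="0 0 -0.004 0 1; 0 0 -0.007 0 1; 0 0 -0.008 0 1; 0 0 -0.0085 0 1; 0 0 -0.009 0 1; 0 0 -0.0095 0 1; 0 0 -0.0095 0 1; 0 0 -0.0095 0 1")

```text
t: 3.45
position: [0.5245, -0.1452, 0.0407]
orientation: [-90.0, -0.0, -174.9]
wrist_force: [1.3, 1.0, 0.8]
opening: 0.0005
```

Call:
carry_out(moves="0 0 -0.0005 0 1; 0 0 -0.0005 0 1; 0 0 -0.001 0 1; 0 0 -0.001 0 1; 0 0 -0.0015 0 1; 0 0 -0.0015 0 1; 0 0 -0.0015 0 1; 0 0 -0.0015 0 1")

```text
t: 4.25
position: [0.5245, -0.1452, 0.0392]
orientation: [-90.0, 0.0, -174.9]
wrist_force: [0.2, -0.1, -0.3]
opening: 0.0004
```

```bash
python3 - <<'E'
from h import *
s=robot.state();print(s['t'],s['position'],s['orientation'],s['wrist_force'])
im,c=snap('wrist','w2')
im2,_=snap('scene','s2')
t,_=snap('top','t2')
cr=cv2.resize(im2[150:230,210:350],None,fx=4,fy=4,interpolation=cv2.INTER_CUBIC)
tc=cv2.resize(t[180:260,250:390],None,fx=4,fy=4,interpolation=cv2.INTER_CUBIC)[:270]
cv2.imwrite('pics/m2.png',np.vstack([cr[:300],tc])[:,:,::-1])
E
```

```text
4.25 [ 0.52446359 -0.14516099  0.03924638] [-8.99949568e+01  1.11847309e-03 -1.74901152e+02] [ 0.20422793 -0.0650362  -0.34469596]
```

View pics/m2.png

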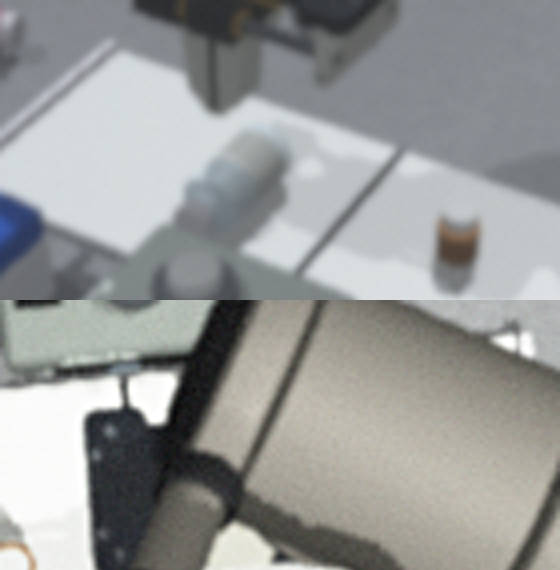

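```bash
python3 - <<'E'
from h import *
c=robot.calibration('scene')
print('cam',-np.array(c['R']).T@c['t'])
for n,X in[('tcp',(.5245,-.1452,.0392)),('vial base',(.493,-.1402,.024)),('sh',(.553,-.135,.024)),('captip',(.573,-.1333,.024)),('lineN',(.577,-.072,.006)),('line0',(.425,-.089,.006)),('key',(.6345,-.0745,.072)),('small',(.484,-.0116,.036))]:
    p=proj(c,X);print(n,p.round(1),'crop',((p-[210,150])*4).round(0))
for n,p,z in[('tip corner',(263.7,177.5),.039),('l',(257,174),.039),('r',(272,171.5),.039)]:print(n,ray(c,*p,z).round(4))
E
```

```text
cam [1.04670664 0.29764517 0.57641827]
tcp [265.7 187.8] crop [223. 151.]
vial base [276.1 187.1] crop [264. 148.]
sh [261.4 201.1] crop [206. 205.]
captip [256.2 206.1] crop [185. 224.]
lineN [277.1 224.7] crop [268. 299.]
line0 [310.2 187.2] crop [401. 149.]
key [257.8 215.9] crop [191. 263.]
small [325.2 202.9] crop [461. 212.]
tip corner [ 0.4969 -0.1738  0.039 ]
l [ 0.4958 -0.1952  0.039 ]
r [ 0.4663 -0.1733  0.039 ]
```

```bash
python3 - <<'E'
from h import *
c=robot.calibration('wrist');s=robot.state();p=s['position']
print('wrist tcp px',[proj(c,p+np.array([0,0,dz])).round(1).tolist() for dz in(0,.019,.03,.066)])
a=cv2.imread('pics/scene0.png').astype(int);b=cv2.imread('pics/s2.png').astype(int)
d=np.abs(a-b).sum(2);d8=np.clip(d*2,0,255).astype(np.uint8)
cs=b[150:220,225:305].astype(np.uint8)
ds=cv2.cvtColor(d8[150:220,225:305],cv2.COLOR_GRAY2BGR)
w=cv2.imread('pics/w2.png')[130:420]
R=lambda x:cv2.resize(x,(400,350),interpolation=cv2.INTER_CUBIC)
top=np.hstack([R(cs),R(ds)]);w=cv2.resize(w,(483,250));w=np.hstack([w,np.zeros((250,317,3),np.uint8)])
cv2.imwrite('pics/m3.png',np.vstack([top,w]))
E
```

```text
wrist tcp px [[277.8, 239.7], [277.8, 251.6], [277.9, 259.6], [278.0, 294.3]]
```

View pics/m3.png

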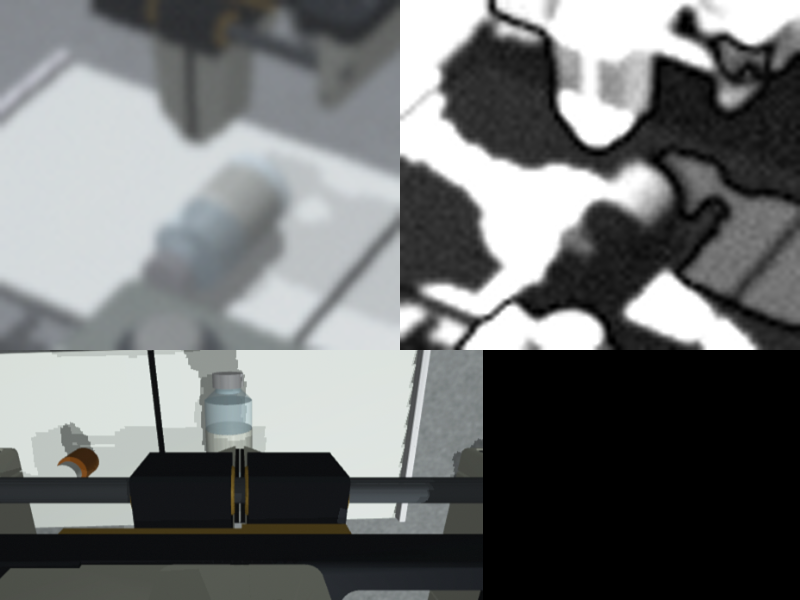

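The scene crop shows the real fingertip bottom at full-frame (264,178). That is about 25 mm above the reported TCP: a ray at the tool's xy gives z of about 0.066, and the wrist force is zero. The vial has not moved. I'll go down in guarded steps and watch the force.

Call:
carry_out(moves="0 0 -0.002 0 1; 0 0 -0.004 0 1; 0 0 -0.006 0 1; 0 0 -0.008 0 1; 0 0 -0.009 0 1; 0 0 -0.01 0 1; 0 0 -0.01 0 1; 0 0 -0.01 0 1")

```text
t: 5.2
position: [0.5245, -0.1452, 0.0293]
orientation: [-90.0, 0.0, -174.9]
wrist_force: [0.4, -0.2, -0.5]
opening: 0.0009
```

```bash
python3 - <<'E'
from h import *
s=robot.state();print(s['t'],s['position'],s['q'],s['wrist_force'],s['ft_torque'])
im2,_=snap('scene','s3');b=im2[:,:,::-1];w,_=snap('wrist','w3')
cv2.imwrite('pics/m4.png',np.hstack([cv2.resize(b[150:220,225:305],(400,350),interpolation=cv2.INTER_CUBIC),cv2.resize(w[90:265,180:380,::-1],(400,350))]))
E
```

```text
5.2 [ 0.52447998 -0.14518725  0.02926318] [-2.35396208e+01  3.21668829e+01  9.60893595e+01 -7.68200383e-03
  5.17377010e+01  6.13634428e+01] [ 0.4453503  -0.16724024 -0.51727765] [0.05605185 0.01102559 0.04044618]
```

View pics/m4.png

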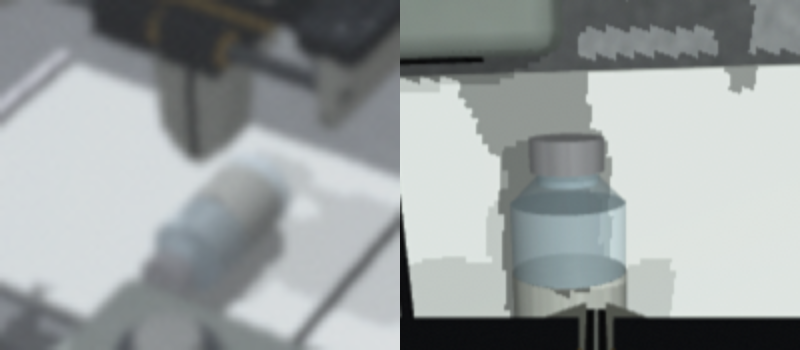

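The fingers sit at crop (195,160), about 10 mm lower than before. They are still clear of the vial and the force is still zero, so I continue.

Call:
carry_out(moves="0 0 -0.002 0 1; 0 0 -0.004 0 1; 0 0 -0.006 0 1; 0 0 -0.007 0 1; 0 0 -0.008 0 1; 0 0 -0.008 0 1; 0 0 -0.008 0 1; 0 0 -0.008 0 1")

```text
t: 6.1
position: [0.5245, -0.1452, 0.0213]
orientation: [-90.0, 0.0, -174.9]
wrist_force: [-0.7, -0.0, -0.4]
opening: 0.0005
```

```bash
python3 - <<'E'
from h import *
s=robot.state();print(s['t'],s['position'],s['wrist_force'])
im2,c=snap('scene','s4')
# lowest visible tip: compare tip bottoms in s1..s4 by darkness along column 264
for n in('s1','s2','s3','s4'):
    g=cv2.imread(f'pics/{n}.png',0);print(n,g[166:204,264].tolist())
E
```

```text
6.1 [ 0.52449489 -0.14517879  0.02130123] [-0.65060346 -0.03785758 -0.36282696]
s1 [100, 99, 99, 98, 99, 99, 105, 133, 174, 202, 215, 217, 217, 217, 217, 217, 218, 216, 217, 216, 214, 209, 200, 183, 169, 162, 160, 162, 161, 155, 145, 133, 131, 130, 129, 125, 122, 119]
s2 [96, 96, 97, 96, 95, 93, 90, 90, 90, 89, 92, 106, 147, 188, 211, 216, 217, 216, 217, 217, 214, 208, 198, 183, 168, 162, 161, 162, 162, 155, 145, 133, 131, 129, 129, 125, 121, 118]
s3 [95, 97, 97, 97, 95, 92, 91, 90, 89, 91, 88, 85, 84, 85, 89, 119, 163, 199, 213, 216, 214, 204, 187, 170, 161, 160, 160, 162, 161, 155, 144, 134, 131, 131, 127, 126, 122, 118]
s4 [51, 63, 82, 93, 94, 92, 90, 88, 88, 89, 87, 86, 84, 84, 84, 84, 85, 93, 127, 168, 187, 181, 163, 154, 154, 157, 160, 162, 161, 156, 144, 134, 129, 129, 127, 125, 121, 119]
```

Call:
carry_out(moves="0 0 -0.001 0 1; 0 0 -0.002 0 1; 0 0 -0.003 0 1; 0 0 -0.004 0 1; 0 0 -0.005 0 1; 0 0 -0.005 0 1; 0 0 -0.005 0 1; 0 0 -0.005 0 1")

```text
t: 6.95
position: [0.5245, -0.1452, 0.0163]
orientation: [-90.0, 0.0, -174.9]
wrist_force: [1.0, 1.1, 0.1]
opening: 0.0003
```

Call:
carry_out(moves="0 0 -0.001 0 1; 0 0 -0.0015 0 1; 0 0 -0.002 0 1; 0 0 -0.0025 0 1; 0 0 -0.003 0 1; 0 0 -0.003 0 1; 0 0 -0.003 0 1; 0 0 -0.003 0 1")

```text
t: 7.75
position: [0.5245, -0.1452, 0.0133]
orientation: [-90.0, 0.0, -174.9]
wrist_force: [0.3, -1.0, 0.1]
opening: 0.0005
```

```bash
python3 - <<'E'
from h import *
s=robot.state();print(s['t'],s['position'],s['wrist_force'])
im2,c=snap('scene','s5');w,_=snap('wrist','w5');b=im2[:,:,::-1]
g=cv2.imread('pics/s5.png',0);print(g[166:204,264].tolist())
for X in [(.5245,-.145,.042),(.534,-.126,.042),(.534,-.135,.042)]:print(proj(c,X))
cv2.imwrite('pics/m5.png',np.hstack([cv2.resize(b[150:220,225:305],(400,350),interpolation=cv2.INTER_CUBIC),cv2.resize(w[90:265,180:380,::-1],(400,350))]))
E
```

```text
7.75 [ 0.52446798 -0.14519888  0.01325945] [ 0.30978806 -0.95847846  0.05727908]
[49, 48, 47, 52, 60, 73, 84, 88, 89, 89, 87, 86, 84, 83, 83, 84, 85, 84, 84, 84, 91, 108, 129, 144, 154, 158, 160, 163, 161, 156, 144, 135, 132, 129, 128, 125, 122, 119]
[265.76069159 186.85966551]
[269.69321897 192.15618701]
[266.54758725 190.61951231]
```

Call:
carry_out(moves="0 0 -0.0005 0 1; 0 0 -0.001 0 1; 0 0 -0.0015 0 1; 0 0 -0.002 0 1; 0 0 -0.002 0 1; 0 0 -0.002 0 1; 0 0 -0.002 0 1; 0 0 -0.002 0 1")

```text
t: 8.65
position: [0.5245, -0.1452, 0.0113]
orientation: [-90.0, 0.0, -174.9]
wrist_force: [0.6, -0.2, -0.4]
opening: 0.0001
```

Call:
carry_out(moves="0 0 -0.0005 0 1; 0 0 -0.001 0 1; 0 0 -0.0015 0 1; 0 0 -0.002 0 1; 0 0 -0.002 0 1; 0 0 -0.002 0 1; 0 0 -0.002 0 1; 0 0 -0.002 0 1")

```text
t: 9.45
position: [0.5245, -0.1452, 0.0093]
orientation: [-90.0, 0.0, -174.9]
wrist_force: [-0.1, 1.6, 0.2]
opening: 0.0001
```

```bash
python3 - <<'E'
from h import *
s=robot.state();print(s['t'],s['position'],s['wrist_force'])
im2,c=snap('scene','s6');w,_=snap('wrist','w6');b=im2[:,:,::-1]
print(b[166:204,264].mean(1).astype(int).tolist())
cv2.imwrite('pics/m6.png',np.hstack([cv2.resize(b[150:220,225:305],(400,350),interpolation=cv2.INTER_CUBIC),cv2.resize(w[90:265,180:380,::-1],(400,350))]))
E
```

```text
9.45 [ 0.52445359 -0.14517282  0.00925566] [-0.08323699  1.55772598  0.15636273]
[48, 50, 48, 48, 52, 54, 65, 78, 86, 88, 88, 85, 83, 83, 84, 83, 84, 85, 83, 82, 81, 85, 99, 124, 148, 158, 162, 164, 162, 156, 146, 136, 131, 132, 129, 126, 123, 120]
```

View pics/m6.png

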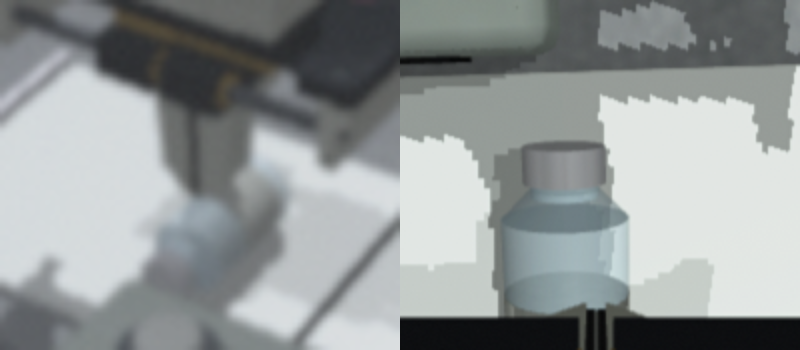

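The fingers now overlap the label end of the barrel in the scene view, with their bottom at full-frame (265,189). Contact must be within a few mm.

Call:
carry_out(moves="0 0 -0.0005 0 1; 0 0 -0.001 0 1; 0 0 -0.0015 0 1; 0 0 -0.002 0 1; 0 0 -0.002 0 1; 0 0 -0.002 0 1; 0 0 -0.002 0 1; 0 0 -0.002 0 1")

```text
t: 10.35
position: [0.5248, -0.146, 0.0085]
orientation: [-89.9, 0.1, -174.9]
wrist_force: [-2.7, -2.3, 10.1]
opening: 0.0002
```

Call:
carry_out(moves="0 0 -0.0005 0 1; 0 0 -0.001 0 1; 0 0 -0.0015 0 1; 0 0 -0.002 0 1; 0 0 -0.002 0 1; 0 0 -0.002 0 1; 0 0 -0.002 0 1; 0 0 -0.002 0 1")

```text
t: 11.15
position: [0.5251, -0.147, 0.0079]
orientation: [-89.8, 0.1, -174.9]
wrist_force: [-8.3, -5.0, 21.1]
opening: 0.0005
```

Contact came at TCP z of about 0.009, so the real tips are about 33 mm above the reported TCP. I'll ease to a light press and make the first rolling stroke with a small turn, since the vial is about 1.9° off the line.

Call:
carry_out(moves="0 0 0.0025 0 1; 0 0.003 0.0025 0 1; -0.001 0.009 0.0025 0.5 1; -0.002 0.016 0.0025 1 1; -0.0025 0.023 0.0025 1.5 1; -0.003 0.029 0.0025 2 1; -0.003 0.032 0.0025 2 1; -0.003 0.032 0.0025 2 1")

```text
t: 11.95
position: [0.5217, -0.1124, 0.0086]
orientation: [-90.0, 0.1, -172.9]
wrist_force: [-2.6, 1.8, 11.8]
opening: 0.0001
```

```bash
python3 - <<'E'
from h import *
s=robot.state();print(s['t'],s['position'],s['orientation'],s['wrist_force'])
w,c=snap('wrist','w7')
g=cv2.cvtColor(w,cv2.COLOR_RGB2GRAY)
for v in(170,180,190,200,210,220):print(v,g[v,215:310].tolist())
E
```

```text
11.95 [ 0.52173719 -0.11240616  0.00864248] [-8.99934570e+01  5.02513485e-02 -1.72868099e+02] [-2.64651825  1.84971692 11.82091428]
170 [236, 93, 19, 19, 19, 16, 14, 12, 19, 83, 153, 157, 156, 157, 156, 156, 156, 157, 156, 157, 156, 156, 156, 157, 156, 157, 157, 157, 156, 157, 157, 156, 157, 156, 157, 156, 157, 157, 156, 156, 157, 157, 158, 154, 127, 122, 122, 124, 122, 122, 123, 122, 122, 123, 122, 123, 123, 122, 113, 92, 94, 101, 105, 107, 112, 120, 124, 127, 129, 131, 132, 135, 136, 137, 140, 143, 147, 147, 148, 148, 147, 147, 147, 145, 143, 143, 143, 143, 143, 142, 143, 141, 139, 138, 137]
180 [234, 149, 45, 17, 19, 21, 20, 18, 9, 39, 157, 158, 156, 156, 156, 156, 157, 156, 157, 156, 156, 157, 157, 156, 156, 157, 157, 156, 156, 157, 157, 157, 156, 157, 156, 156, 157, 157, 156, 157, 157, 156, 137, 123, 121, 122, 122, 122, 123, 123, 122, 123, 122, 123, 121, 123, 123, 122, 105, 92, 95, 102, 106, 109, 115, 122, 124, 127, 129, 131, 134, 135, 136, 139, 142, 145, 147, 146, 146, 148, 147, 147, 145, 144, 142, 143, 143, 143, 142, 142, 142, 141, 139, 138, 136]
190 [233, 236, 91, 19, 18, 20,
[... 1158 characters left out ...]
9, 122, 127, 132, 134, 138, 142, 145, 146, 149, 151, 153, 155, 156, 158, 161, 162, 164, 164, 166, 168, 169, 171, 172, 173, 173, 175, 176, 176, 177, 178, 179, 180, 180, 181, 182, 181, 181, 181, 181, 180, 180, 180, 180, 178, 179]
220 [209, 207, 207, 125, 38, 16, 17, 18, 16, 15, 28, 114, 202, 207, 205, 205, 205, 205, 205, 206, 205, 205, 206, 205, 205, 205, 205, 206, 230, 232, 230, 209, 205, 206, 205, 206, 207, 205, 137, 121, 122, 123, 123, 122, 123, 122, 109, 107, 112, 119, 123, 128, 133, 136, 138, 141, 145, 146, 149, 151, 153, 157, 158, 158, 162, 163, 164, 166, 167, 169, 170, 170, 173, 172, 173, 174, 175, 176, 178, 178, 180, 180, 181, 181, 180, 181, 180, 181, 181, 180, 179, 179, 180, 192, 194]
```

```bash
cat >> h.py <<'E'
def mid(c,l,r,v,z=.024):
    R=np.array(c['R']);o=-R.T@np.array(c['t']);f=foc(c)
    d=[R.T@np.array([(u-c['cx'])/f,(v-c['cy'])/f,1]) for u in(l,r)]
    d=sum(x/np.linalg.norm(x) for x in d); return o+d*(z-o[2])/d[2]
E
python3 - <<'E'
from h import *
w=cv2.imread('pics/w7.png');g=cv2.cvtColor(w,cv2.COLOR_BGR2GRAY)
for v in(208,214,220,226):print(v,g[v,250:272].tolist(),'|',g[v,300:350].tolist())
c=robot.calibration('wrist');print('cam',-np.array(c['R']).T@c['t'])
q,r,e=line(w[:,:,::-1].copy(),c,(195,120,245,235));print(q,np.degrees(np.arctan(q[0])),r,e)
cv2.imwrite('pics/w7c.png',cv2.resize(w[90:270,170:380],None,fx=3.5,fy=3.3,interpolation=cv2.INTER_CUBIC))
E
```

```text
208 [206, 206, 207, 205, 137, 121, 121, 122, 122, 123, 122, 108, 107, 113, 119, 124, 127, 132, 135, 138, 141, 145] | [165, 165, 164, 164, 164, 167, 167, 168, 169, 172, 184, 188, 190, 190, 194, 222, 223, 222, 221, 219, 217, 214, 212, 208, 202, 212, 230, 231, 230, 230, 231, 230, 231, 230, 231, 230, 231, 231, 231, 230, 231, 231, 231, 230, 230, 230, 231, 231, 230, 230]
214 [206, 206, 208, 205, 138, 121, 122, 122, 123, 123, 122, 110, 107, 112, 119, 123, 128, 132, 135, 138, 141, 144] | [181, 180, 180, 180, 180, 179, 179, 179, 179, 192, 193, 192, 190, 194, 221, 223, 222, 221, 219, 218, 216, 213, 211, 205, 202, 227, 231, 231, 231, 231, 231, 230, 231, 231, 230, 230, 230, 231, 231, 231, 230, 231, 231, 230, 230, 231, 230, 231, 231, 231]
220 [206, 207, 205, 137, 121, 122, 123, 123, 122, 123, 122, 109, 107, 112, 119, 123, 128, 133, 136, 138, 141, 145] | [181, 180, 181, 181, 180, 179, 179, 180, 192, 194, 193, 191, 194, 222, 224, 211, 209, 207, 206, 204, 200, 198, 195, 188, 186, 204, 207, 206, 206, 205, 206, 205, 206, 216, 216, 218, 230, 230, 231, 230, 230, 231, 230, 231, 230, 230, 231, 230, 231, 230]
226 [208, 204, 138, 120, 121, 122, 122, 123, 123, 122, 122, 109, 108, 115, 119, 123, 128, 133, 135, 139, 142, 144] | [181, 180, 180, 181, 180, 180, 180, 178, 178, 178, 177, 178, 209, 211, 211, 209, 208, 206, 204, 203, 199, 197, 193, 189, 195, 205, 205, 205, 205, 205, 206, 206, 206, 205, 207, 230, 231, 230, 231, 231, 231, 231, 231, 231, 231, 231, 230, 231, 231, 231]
cam [ 0.59323219 -0.10315217  0.19858479]
[ 0.12384893 -0.14203662] 7.060070407577444 0.00013547601061612456 [[ 0.58440361 -0.06959492  0.006     ]
 [ 0.5222014  -0.07724936  0.006     ]]
```

View pics/w7c.png

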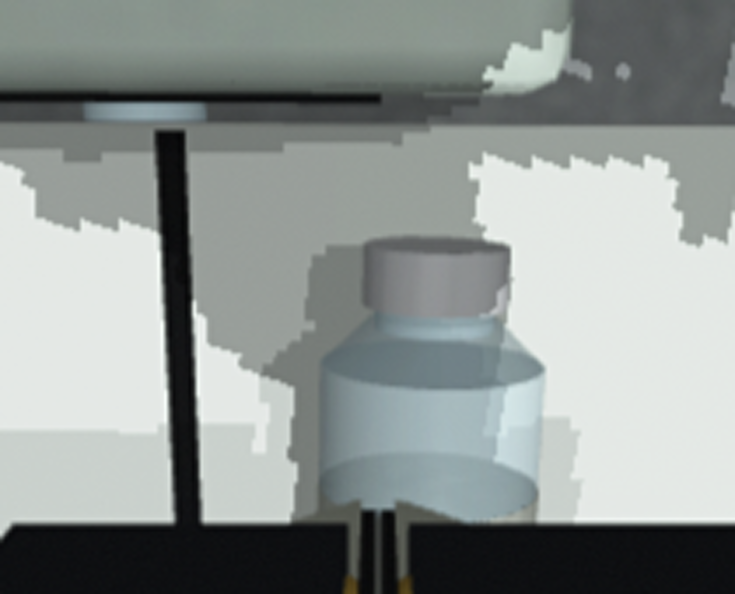

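The wrist crop shows the barrel edges at columns 261 and 325 (rows 208–226), the cap centre at (295,175), and the line about 35 px to the left of the vial. The vial rolled as expected.

```bash
python3 - <<'E'
from h import *
c=robot.calibration('wrist');q=[0.12384893,-0.14203662]
print('tilt',np.array(c['R'])[2])
for l,r,v in((261,325.3,208),(261,324.7,214),(260.9,324.3,220),(260.8,323.8,226)):
    m=mid(c,l,r,v);print(v,m.round(4),'perp mm',1e3*(m[1]-np.polyval(q,m[0]))*np.cos(np.arctan(q[0])))
m2=mid(c,274.3,315.7,178);m1=mid(c,260.9,324.5,218);d=m2-m1
print(m2,'axis ang',np.degrees(np.arctan2(d[1],d[0])),1e3*(m2[1]-np.polyval(q,m2[0])))
E
```

```text
tilt [-0.26442258 -0.03475054 -0.96378063]
208 [ 0.5475 -0.1179  0.024 ] perp mm -43.36770034185479
214 [ 0.544  -0.1183  0.024 ] perp mm -43.25744129509133
220 [ 0.5404 -0.1186  0.024 ] perp mm -43.17341829870405
226 [ 0.5369 -0.1189  0.024 ] perp mm -43.060466263397416
[ 0.56450764 -0.11661611  0.024     ] axis ang 4.70098736038563 -44.49315543224562
```

About 43 mm of roll remains. The axis is about 2° off the line and is unaffected by the turn, which is small enough to accept. I lift, go back, and press again.

Call:
carry_out(moves="0 0 0.004 0 1; 0 0 0.012 -1 1; 0 -0.009 0.012 -2 1; 0.001 -0.0175 0.012 -2 1; 0.001 -0.0175 0.006 -2 1; 0.001 -0.0175 0.003 -2 1; 0.001 -0.0175 0.001 -2 1; 0.001 -0.0175 0 -2 1")

```text
t: 12.8
position: [0.5222, -0.131, 0.0079]
orientation: [-90.0, -0.0, -174.9]
wrist_force: [-4.0, -2.6, 11.2]
opening: 0.0007
```

Call:
carry_out(moves="0 0.003 0 0 1; -0.001 0.01 0 0 1; -0.0015 0.018 0 0 1; -0.002 0.026 0 0 1; -0.003 0.034 0 0 1; -0.0035 0.04 0 0 1; -0.0035 0.0425 0 0 1; -0.0035 0.0425 0 0 1")

```text
t: 13.6
position: [0.5184, -0.0876, 0.0077]
orientation: [-90.0, -0.1, -174.9]
wrist_force: [-3.7, 1.1, 5.8]
opening: 0.0007
```

```bash
python3 - <<'E'
from h import *
s=robot.state();print(s['t'],s['position'],s['wrist_force'])
w,c=snap('wrist','w8');g=cv2.cvtColor(w,cv2.COLOR_RGB2GRAY)
for v in(175,210,216,222):print(v,list(zip(range(230,350,2),g[v,230:350:2].tolist())) if v==216 else g[v,230:350:2].tolist())
print(g[216,190:350].tolist())
E
```

```text
13.6 [ 0.51838651 -0.08757897  0.00768123] [-3.66773684  1.09451871  5.84281566]
175 [154, 154, 154, 154, 154, 154, 154, 154, 154, 154, 153, 154, 154, 17, 13, 12, 12, 116, 121, 121, 121, 120, 121, 102, 89, 97, 107, 116, 121, 125, 130, 133, 135, 136, 142, 145, 146, 149, 146, 141, 142, 141, 137, 123, 167, 230, 228, 229, 229, 228, 229, 228, 228, 228, 229, 228, 228, 228, 228, 228]
210 [229, 229, 229, 228, 229, 229, 229, 229, 229, 207, 204, 202, 118, 120, 10, 7, 8, 17, 104, 117, 126, 132, 139, 144, 148, 153, 157, 158, 162, 164, 167, 169, 172, 174, 176, 177, 177, 178, 177, 178, 178, 192, 190, 191, 222, 220, 218, 214, 210, 200, 228, 229, 229, 229, 229, 229, 228, 229, 229, 228]
216 [(230, 229), (232, 229), (234, 229), (236, 229), (238, 229), (240, 229), (242, 229), (244, 229), (246, 229), (248, 207), (250, 202), (252, 203), (254, 205), (256, 135), (258, 17), (260, 9), (262, 10), (264, 12), (266, 103), (268, 115), (270, 125), (272, 131), (274, 139), (276, 145), (278, 148), (280, 152), (282, 156), (284, 159), (286, 162), (288, 165), (290, 168), (292, 170), (294, 172), (296, 173), (298, 176), (
[... 686 characters left out ...]
9, 229, 229, 229, 229, 229, 229, 229, 229, 229, 229, 229, 229, 229, 229, 229, 229, 229, 229, 229, 229, 229, 229, 229, 229, 229, 229, 229, 229, 229, 229, 229, 229, 229, 229, 229, 229, 229, 229, 229, 228, 207, 203, 202, 203, 203, 204, 205, 204, 135, 62, 17, 8, 9, 10, 10, 7, 12, 54, 103, 111, 115, 120, 125, 130, 131, 135, 139, 142, 145, 147, 148, 151, 152, 155, 156, 158, 159, 161, 162, 164, 165, 166, 168, 167, 170, 170, 172, 172, 173, 175, 176, 177, 177, 177, 178, 178, 178, 178, 177, 178, 178, 177, 178, 177, 178, 185, 189, 192, 221, 223, 221, 221, 219, 219, 218, 216, 213, 211, 209, 204, 201, 210, 228, 229, 229, 229, 229, 229, 229, 229, 229, 229, 229, 229, 229, 229, 228, 229, 229, 229, 228, 229]
```

```bash
python3 - <<'E'
from h import *
c=robot.calibration('wrist');w=cv2.imread('pics/w8.png')[:,:,::-1].copy()
q,r,e=line(w,c,(235,125,275,200));print(q,np.degrees(np.arctan(q[0])),r)
for q in(q,[0.12384893,-0.14203662]):
  for l,rr,v in((265.5,328.6,216),(265.5,329,210),(275.5,317.5,175)):
    m=mid(c,l,rr,v);print(v,m.round(4),'perp mm',1e3*(m[1]-np.polyval(q,m[0]))*np.cos(np.arctan(q[0])))
a,b=mid(c,265.5,328.6,216),mid(c,275.5,317.5,175);d=b-a;print(np.degrees(np.arctan2(d[1],d[0])))
E
```

```text
[ 0.12530943 -0.14290785] 7.142471699102799 8.873009648138762e-05
216 [ 0.5398 -0.0967  0.024 ] perp mm -21.225642002157244
210 [ 0.5433 -0.0964  0.024 ] perp mm -21.39487222557145
175 [ 0.5629 -0.0939  0.024 ] perp mm -21.379044127748738
216 [ 0.5398 -0.0967  0.024 ] perp mm -21.311681822220066
210 [ 0.5433 -0.0964  0.024 ] perp mm -21.475866336016765
175 [ 0.5629 -0.0939  0.024 ] perp mm -21.43157639204936
6.765231013540477
```

The vial is now almost parallel to the line (within about 0.4°) with 21 mm still to go. One more stroke of the same kind.

Call:
carry_out(moves="0 0 0.004 0 1; 0 0 0.012 0.5 1; 0.001 -0.011 0.012 1 1; 0.0025 -0.0215 0.012 1.5 1; 0.0025 -0.0215 0.006 1.5 1; 0.0025 -0.0215 0.003 1.5 1; 0.0025 -0.0215 0.001 1.5 1; 0.0025 -0.0215 0 1.5 1")

```text
t: 14.45
position: [0.5211, -0.1098, 0.0077]
orientation: [-90.0, -0.1, -173.4]
wrist_force: [-3.2, -1.9, 9.3]
opening: 0.0005
```

Call:
carry_out(moves="-0.0005 0.003 0 0 1; -0.001 0.01 0 0 1; -0.002 0.018 0 0 1; -0.003 0.026 0 0 1; -0.004 0.034 0 0 1; -0.005 0.0395 0 0 1; -0.005 0.0415 0 0 1; -0.005 0.0415 0 0 1")

```text
t: 15.25
position: [0.5171, -0.0678, 0.0082]
orientation: [-90.0, 0.1, -173.4]
wrist_force: [1.5, 2.3, 6.6]
opening: 0.0002
```

```bash
python3 - <<'E'
from h import *
s=robot.state();print(s['t'],s['position'],s['wrist_force'])
w,c=snap('wrist','w9');g=cv2.cvtColor(w,cv2.COLOR_RGB2GRAY)
for v in(135,150,175,210,216):print(v,g[v,250:280].tolist(),g[v,305:340].tolist())
E
```

```text
15.25 [ 0.51713077 -0.06778469  0.00818215] [1.5270742  2.30715111 6.57458393]
135 [119, 118, 119, 119, 119, 119, 118, 118, 119, 119, 119, 119, 119, 119, 119, 119, 119, 119, 119, 119, 120, 119, 119, 119, 120, 119, 118, 119, 118, 118] [118, 118, 120, 119, 119, 119, 119, 119, 120, 119, 119, 120, 119, 119, 118, 120, 119, 119, 119, 119, 119, 122, 149, 153, 153, 154, 153, 152, 154, 152, 153, 153, 153, 153, 153]
150 [153, 153, 153, 152, 153, 153, 153, 153, 153, 153, 153, 153, 153, 153, 153, 153, 152, 153, 153, 154, 152, 153, 153, 153, 153, 153, 153, 153, 154, 153] [151, 157, 207, 228, 228, 228, 228, 227, 228, 228, 228, 228, 228, 228, 227, 227, 227, 227, 228, 227, 228, 228, 228, 228, 228, 228, 227, 228, 227, 228, 228, 227, 227, 228, 228]
175 [154, 152, 153, 153, 152, 153, 153, 153, 154, 152, 123, 119, 119, 119, 119, 120, 119, 119, 119, 120, 119, 120, 119, 120, 119, 119, 102, 86, 90, 97] [146, 147, 148, 147, 146, 144, 143, 140, 138, 134, 130, 124, 125, 183, 228, 229, 228, 228, 227, 227, 228, 228, 227, 228, 228, 228, 228, 228, 228, 228, 228, 228, 228, 228, 228]
210 [202, 202, 202, 184, 182, 179, 129, 119, 119, 120, 120, 119, 119, 119, 106, 105, 109, 115, 120, 124, 129, 131, 135, 137, 140, 143, 146, 147, 149, 152] [177, 177, 178, 177, 176, 176, 177, 188, 189, 188, 189, 219, 221, 220, 218, 217, 217, 215, 213, 210, 208, 203, 200, 209, 227, 228, 228, 228, 228, 228, 228, 228, 228, 228, 227]
216 [200, 202, 202, 203, 201, 134, 118, 119, 119, 120, 119, 120, 119, 119, 106, 105, 109, 117, 121, 125, 128, 132, 134, 138, 141, 143, 145, 147, 149, 151] [176, 177, 177, 176, 175, 177, 187, 189, 188, 190, 219, 222, 220, 219, 218, 217, 216, 214, 212, 209, 207, 202, 197, 223, 228, 228, 228, 228, 228, 228, 228, 228, 228, 228, 228]
```

```bash
cat > m.py <<'E'
from h import *
def ev(c,E,qs):
    for q in qs:
        print('line ang',np.degrees(np.arctan(q[0])).round(2))
        for l,rr,v in E:
            m=mid(c,l,rr,v);print(v,m.round(4),'perp mm',round(1e3*(m[1]-np.polyval(q,m[0]))*np.cos(np.arctan(q[0])),2))
E
python3 - <<'E'
from m import *
c=robot.calibration('wrist')
ev(c,[(264,328,216),(264,328.5,210),(276,318,175)],[[.12531,-.14291],[.12385,-.14204]])
g=cv2.imread('pics/w9.png',0)
for v in(140,146,152,156):print(v,g[v,280:308].tolist(),[round(1e3*(ray(c,u,v,.006)[1]-np.polyval([.12385,-.14204],ray(c,u,v,.006)[0])),1) for u in (290,295)])
E
```

```text
line ang 7.14
216 [ 0.5385 -0.0757  0.024 ] perp mm -0.3
210 [ 0.542  -0.0754  0.024 ] perp mm -0.41
175 [ 0.5617 -0.0732  0.024 ] perp mm -0.71
line ang 7.06
216 [ 0.5385 -0.0757  0.024 ] perp mm -0.39
210 [ 0.542  -0.0754  0.024 ] perp mm -0.49
175 [ 0.5617 -0.0732  0.024 ] perp mm -0.76
140 [152, 152, 153, 152, 153, 152, 153, 153, 154, 152, 66, 18, 13, 15, 14, 16, 13, 13, 55, 148, 154, 153, 153, 153, 152, 153, 152, 151] [np.float64(2.4), np.float64(-0.5)]
146 [152, 152, 152, 152, 152, 152, 152, 153, 154, 153, 65, 17, 12, 16, 13, 13, 13, 13, 56, 147, 154, 153, 152, 152, 152, 152, 150, 158] [np.float64(2.4), np.float64(-0.6)]
152 [152, 153, 152, 153, 152, 152, 153, 152, 154, 152, 52, 11, 13, 13, 13, 13, 13, 19, 80, 149, 153, 153, 152, 153, 152, 150, 159, 225] [np.float64(2.4), np.float64(-0.6)]
156 [152, 152, 153, 152, 152, 152, 153, 153, 155, 152, 52, 11, 12, 15, 13, 12, 11, 19, 79, 149, 154, 153, 151, 152, 152, 150, 154, 183] [np.float64(2.4), np.float64(-0.6)]
```

The vial is centred to within 0.5 mm. I lift straight up, move over the key and check that the vial stayed put.

Call:
carry_out(moves="0 0 0.002 0 1; 0 0 0.005 0 1; 0 0 0.012 0 1; 0 0 0.025 0 1; 0 0 0.045 0 1; 0 0 0.065 0 1; 0 0 0.075 0 1; 0 0 0.075 0 1")

```text
t: 16.1
position: [0.5173, -0.0685, 0.0841]
orientation: [-89.9, 0.1, -173.4]
wrist_force: [0.1, 0.1, 0.7]
opening: 0.0002
```

Call:
carry_out(moves="0.02 -0.001 0 0 1; 0.045 -0.002 0 0 1; 0.07 -0.004 0 0 1; 0.095 -0.005 0 0 1; 0.11 -0.006 0 0 1; 0.1175 -0.0065 0 0 1; 0.1175 -0.0065 0 0 1; 0.1175 -0.0065 0 0 1")

```text
t: 16.9
position: [0.6329, -0.0745, 0.082]
orientation: [-90.0, -0.1, -173.4]
wrist_force: [-0.3, 0.7, 0.1]
opening: 0.0007
```

```bash
python3 - <<'E'
from h import *
s=robot.state();print(s['t'],s['position'],s['wrist_force'])
w,c=snap('wrist','w10');im,t=snap('top','t10');sc,k=snap('scene','s10')
print('key in scene',proj(k,(.6345,-.0745,.072)),'tip',proj(k,s['position']+[0,0,.033]))
A=cv2.resize(im[160:285,230:350],(400,416),interpolation=cv2.INTER_CUBIC);B=cv2.resize(sc[150:275,200:320],(400,416),interpolation=cv2.INTER_CUBIC)
cv2.imwrite('pics/m10.png',np.hstack([A,B])[:,:,::-1])
E
```

```text
16.9 [ 0.63291428 -0.07452161  0.08198403] [-0.31149279  0.73808021  0.10467186]
key in scene [257.79131275 215.85931066] tip [257.43773015 198.50629538]
```

View pics/m10.png

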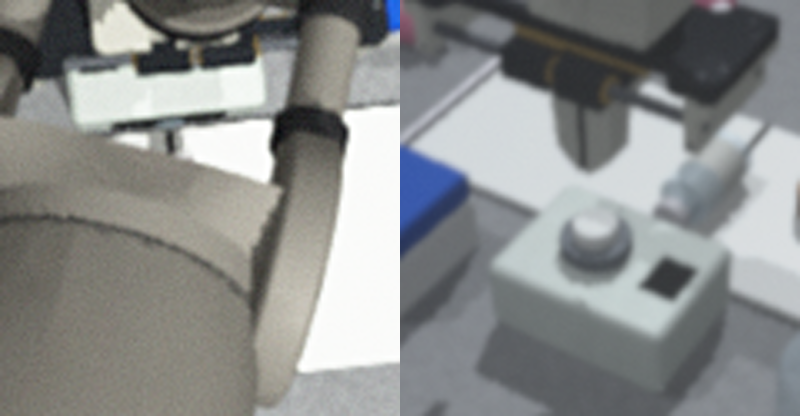

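The scene crop shows the fingertip above the key at (595,235), the vial lying on the line beside the reader, and the other items undisturbed. Now I press.

Call:
carry_out(moves="0.0015 0 -0.01 0 1; 0.0015 0 -0.02 0 1; 0.0015 0 -0.03 0 1; 0.0015 0 -0.036 0 1; 0.0015 0 -0.04 0 1; 0.0015 0 -0.043 0 1; 0.0015 0 -0.045 0 1; 0.0015 0 -0.045 0 1")

```text
t: 17.85
position: [0.6354, -0.0746, 0.0379]
orientation: [-90.0, -0.0, -173.4]
wrist_force: [-1.8, -0.2, 1.6]
opening: 0.0008
```

Call:
carry_out(moves="0 0 -0.001 0 1; 0 0 -0.002 0 1; 0 0 -0.003 0 1; 0 0 -0.004 0 1; 0 0 -0.005 0 1; 0 0 -0.005 0 1; 0 0 -0.005 0 1; 0 0 -0.005 0 1")

```text
t: 18.65
position: [0.6356, -0.0747, 0.0337]
orientation: [-90.0, 0.0, -173.4]
wrist_force: [-3.4, 0.3, 9.1]
opening: 0.0005
```

Call:
carry_out(moves="0 0 -0.001 0 1; 0 0 -0.002 0 1; 0 0 -0.002 0 1; 0 0 -0.002 0 1; 0 0 -0.002 0 1; 0 0 -0.002 0 1; 0 0 -0.002 0 1; 0 0 -0.002 0 1")

```text
t: 19.45
position: [0.6358, -0.0747, 0.0335]
orientation: [-89.9, 0.1, -173.4]
wrist_force: [-6.9, 2.4, 18.9]
opening: 0.0003
```

Call:
carry_out(moves="0 0 0.004 0 1; 0 0 0.008 0 1; 0 0 0.014 0 1; 0 0 0.03 0 1; 0 0 0.05 0 1; 0 0 0.07 0 1; 0 0 0.09 0 1; 0 0 0.1 0 1")

```text
t: 20.25
position: [0.6364, -0.0749, 0.1325]
orientation: [-89.9, 0.1, -173.4]
wrist_force: [-0.2, -0.5, -0.5]
opening: 0.0003
```

Call:
carry_out(moves="-0.01 -0.03 0.03 0 1; -0.02 -0.06 0.06 0 1; -0.04 -0.1 0.08 0 1; -0.06 -0.14 0.08 0 1; -0.09 -0.18 0.08 0 1; -0.12 -0.2 0.08 0 1; -0.12 -0.2 0.08 0 1; -0.12 -0.2 0.08 0 1")

```text
t: 21.05
position: [0.5152, -0.2751, 0.2105]
orientation: [-90.0, 0.0, -173.5]
wrist_force: [0.7, 0.6, 0.1]
opening: 0.0006
```

```bash
python3 - <<'E'
from h import *
s=robot.state();print(s['t'],s['position'],s['wrist_force'])
w,c=snap('wrist','w11');im,t=snap('top','t11');sc,k=snap('scene','s11')
for n,X in(('vial',(.519,-.078,.024)),('base',(.489,-.082,.024)),('sh',(.549,-.0745,.024))):print(n,proj(t,X).round(1),proj(k,X).round(1),proj(c,X).round(1))
g=cv2.cvtColor(im,cv2.COLOR_RGB2GRAY)
for v in(206,212,218,224,230,236,242,262):print(v,g[v,268:306].tolist())
gw=cv2.cvtColor(w,cv2.COLOR_RGB2GRAY);p=proj(c,(.53,-.077,.024)).astype(int)
if 30<p[0]<530 and 0<p[1]<420:
  for v in range(p[1]-45,p[1]+40,8):print('w',v,p[0]-30,gw[v,p[0]-30:p[0]+30].tolist())
E
```

```text
21.05 [ 0.5151813  -0.27506794  0.21050518] [0.71212545 0.55319451 0.07500495]
vial [284.8 229.5] [291.  203.4] [110.1 161.4]
base [286.6 244.1] [297.4 195.9] [114.1 186.8]
sh [283.2 214.9] [284.1 211.1] [106.4 134.8]
206 [244, 244, 244, 235, 209, 184, 180, 180, 173, 172, 182, 185, 175, 184, 210, 232, 232, 234, 234, 230, 240, 244, 243, 244, 246, 244, 243, 244, 244, 244, 244, 244, 244, 244, 244, 243, 245, 243]
212 [244, 245, 244, 218, 161, 144, 144, 141, 142, 137, 129, 142, 153, 156, 160, 181, 192, 193, 185, 167, 184, 235, 245, 244, 244, 244, 245, 244, 243, 245, 242, 244, 244, 244, 244, 242, 244, 243]
218 [244, 245, 245, 242, 195, 148, 131, 135, 141, 157, 175, 180, 184, 170, 149, 153, 190, 207, 207, 201, 210, 213, 226, 230, 239, 243, 244, 243, 244, 243, 244, 245, 244, 243, 243, 244, 244, 245]
224 [244, 243, 238, 227, 187, 149, 136, 129, 142, 156, 167, 175, 181, 179, 153, 143, 165, 197, 201, 204, 207, 216, 228, 231, 233, 240, 245, 243, 244, 244, 245, 244, 243, 245, 243, 244, 244, 244]
230 [243, 243, 235, 230, 228, 187, 141, 118, 124, 140, 167, 184, 199, 208, 216, 218, 227, 225, 227, 22
[... 3372 characters left out ...]
 167, 151, 142, 124, 108, 108, 159, 173, 233, 235, 235, 234, 234, 234, 234, 235]
w 178 79 [234, 234, 234, 234, 234, 233, 234, 234, 234, 234, 234, 234, 234, 234, 235, 236, 176, 162, 176, 189, 194, 198, 209, 211, 208, 209, 211, 210, 210, 209, 210, 213, 211, 206, 204, 211, 211, 209, 204, 198, 195, 191, 186, 181, 175, 165, 151, 140, 122, 105, 110, 167, 235, 236, 234, 234, 235, 234, 235, 235]
w 186 79 [234, 233, 233, 233, 233, 233, 234, 233, 234, 234, 234, 233, 234, 234, 234, 234, 234, 220, 207, 200, 204, 208, 211, 214, 216, 217, 218, 220, 221, 221, 221, 221, 221, 220, 220, 220, 218, 217, 217, 214, 173, 119, 107, 107, 137, 191, 191, 185, 177, 169, 178, 222, 234, 235, 235, 235, 235, 235, 235, 234]
```

```bash
python3 - <<'E'
from m import *
c=robot.calibration('wrist');w=cv2.imread('pics/w11.png')[:,:,::-1].copy()
g=cv2.cvtColor(w,cv2.COLOR_RGB2GRAY)
P=[]
for v in list(range(98,117))+list(range(192,250)):
    r=g[v,85:135];u=np.where(r<70)[0]
    if 1<len(u)<9 and u.ptp()<9 if hasattr(u,'ptp') else (1<len(u)<9 and np.ptp(u)<9):P.append(ray(c,85+u.mean(),v,.006))
P=np.array(P);q=np.polyfit(P[:,0],P[:,1],1);print(len(P),q,np.std(P[:,1]-np.polyval(q,P[:,0])),P[[0,-1]].round(3))
ev(c,[(93,127.8,162),(94,129,170),(95,129.8,178)],[q])
a,b=mid(c,93,127.8,162),mid(c,95,129.8,178);d=a-b;print('ang',np.degrees(np.arctan2(d[1],d[0])))
t=robot.calibration('top');ev(t,[(273.5,292.7,230),(275.3,293,236)],[[.118,-.1379],q])
# neighbours vs the first pictures
a=cv2.imread('pics/top0.png');b=cv2.imread('pics/t11.png')
for n,lo,hi,box in(('lid',(105,120,80),(130,255,255),(320,110,400,185)),('cap',(100,120,60),(130,255,255),(175,145,225,190)),('amber',(5,90,60),(22,255,255),(235,232,270,262))):
    x0,y0,x1,y1=box
    for im in(a,b):
        M=cv2.moments(cv2.inRange(cv2.cvtColor(im,cv2.COLOR_BGR2HSV)[y0:y1,x0:x1],lo,hi),True);print(n,M['m00'],(M['m10']/max(M['m00'],1)+x0),(M['m01']/max(M['m00'],1)+y0))
E
```

```text
53 [ 0.12752371 -0.14291378] 0.0003404787663609521 [[ 0.584 -0.067  0.006]
 [ 0.429 -0.088  0.006]]
line ang 7.27
162 [ 0.5189 -0.0775  0.024 ] perp mm -0.73
170 [ 0.5096 -0.0786  0.024 ] perp mm -0.65
178 [ 0.5001 -0.0795  0.024 ] perp mm -0.32
ang 6.036302841085049
line ang 6.73
230 [ 0.5178 -0.0746  0.024 ] perp mm 2.2
236 [ 0.5055 -0.0769  0.024 ] perp mm 1.37
line ang 7.27
230 [ 0.5178 -0.0746  0.024 ] perp mm 2.28
236 [ 0.5055 -0.0769  0.024 ] perp mm 1.57
lid 2398.0 359.30191826522105 147.35529608006672
lid 2386.0 359.33654652137466 147.41575859178542
cap 186.0 192.60752688172045 159.82258064516128
cap 185.0 192.5891891891892 159.85945945945946
amber 0.0 235.0 232.0
amber 0.0 235.0 232.0
```

```bash
python3 - <<'E'
from h import *
a=cv2.imread('pics/top0.png',0);b=cv2.imread('pics/t11.png',0)
f=lambda i:cv2.Canny(i[238:256,243:263],60,150)
for i in(a,b):
    m=cv2.moments(f(i),True);print(m['m00'],m['m10']/m['m00']+243,m['m01']/m['m00']+238)
print(robot.job_done())
E
```

```text
71.0 252.01408450704224 246.01408450704224
71.0 252.1549295774648 245.90140845070422
the job is handed in; nothing more can be done
None
```

I rolled the vial onto the line, pressed the reader's key right down and let it go, and handed the job in at about 21 s of the 48 s allowed. The vial took three light strokes of the shut fingertips on top of its barrel, at about 6–12 N. An earlier touch while finding contact reached 21 N.

**Last checks**
- **Vial position:** the wrist camera puts the axis 0.3–0.7 mm from the line and about 1° off parallel.
- **Disagreement:** the top camera puts it 1.4–2.2 mm to the other side of the line. A shadow blurs the vial's left edge there, and the calibration is only good to about 2 mm, so I trust the wrist camera.
- **Key:** the tip stopped firmly about 6 mm down, at 9 N and then 19 N. The wrist force was back to zero on release. I did not check by eye that the key sprang back up.
- **Other items:** the tip box lid, bottle cap and small vial are within 0.2 px of where they started in the top view. The robot ended clear of everything.

**Tip height:** the real fingertips sat about 33 mm above the reported tool point. I found this from the scene picture and the missing contact force, and used the measured contact height for all the pressing.

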